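# Screw the filler cap onto a coolant tank's slanted neck

### The job

The test machine's small grey coolant tank stands open: put the black filler cap back on its slanted neck, screw it clockwise fully home against the stop, and let go. The thread is hidden once the cap is on, and its start is found by feel: under light pressure, turned backward, the cap drops into it, and from there it screws forward. Do not force it, and leave the bottle, the pliers and the bearing where they are.

Things in the scene. Friction and masses are not known exactly. Their poses are not given: they have to be found in the camera images.
- cap: Black plastic filler cap, loose, about 0.07 kg, standing on the bench open side down. Fluted round skirt 60 mm across, 28.5 mm high, bore 51 mm; on top a straight bar grip 46 mm long, 12 mm wide, 23 mm high. Origin: centre of the open lower rim; z: cap axis, up through the bar; x: along the bar; y: across it.
- cap_grip (a point): Grip point in the upper part of the cap's bar, on the cap axis, 48 mm above the rim (the bar spans 28.5 to 51.5 mm). Pinch the bar across its 12 mm width, with fingers closing along the cap's y.
- cap_lugs (a point): Point on the cap axis 5 mm above the rim, level with the middles of three round inward lugs, 3.6 mm thick, 120 degrees apart, that leave a 41.4 mm circle free between them.
- tank: Grey coolant tank, fixed on the bench, 135 x 130 x 107 mm (feet reach 87 mm to either side, two hose stubs 30 mm behind), with a sloping shoulder on its robot side that carries the neck. Origin: on the bench under the tank; z up; its -x side is the sloping one.
- neck: Filler neck on the tank's shoulder. Origin: on the neck axis at the tank face, 85 mm above the bench; z: outward along the axis, leaning 32 degrees from vertical toward the tank's -x; y level. Three-start outer thread, 48.6 mm across, clockwise (seen from outside) tightens, sinking 1 mm per 10 degrees. How the thread is turned about the axis differs from tank to tank; x and y do not tell it.
- neck_mouth (a point): Centre of the neck's open end, on the neck axis 29 mm out from the neck's origin. The throat is a 39 mm tube; its last 4 mm are chamfered to 29 mm, so the cap centres itself (1.2 mm radial play between lugs and tube).
- thread_entry (a point): Point on the neck axis 16.5 mm out from the neck's origin, level with the floor of the thread's entries. Each 120 degree sector has, in tightening order, a 28 degree open entry, an 87 degree sloping ridge and a narrow stop rib 4 mm higher than the ridge's low end. The rib blocks lugs lying on top of a ridge from turning forward.
- thread_home (a point): Point on the neck axis 5.1 mm out from the neck's origin: the cap's rim is level with it when home at the stop. Rim heights out from the neck's origin: lugs on top of a ridge 12.9 mm (at the rib) to 21.1 mm (at its start); turned back off the start they drop 7.8 mm into an entry, 13.3 mm; then 80 to 100 degrees forward under light axial push lead to the stop.
- flux_bottle: Bystander: brown dropper bottle with black dropper, 33 mm across, 102 mm high, standing upright on the bench left of the tank. Origin: centre of its underside, z up.
- pliers: Bystander: flat pliers with black grips, 155 x 44 x 16 mm, lying on the bench. Origin: middle of its underside; y along its length.
- bearing: Bystander: steel ball bearing, 32 mm across, 9 mm high, lying flat on the bench in front of the tank. Origin: centre of its underside.
Things that resemble listed ones, but are neither listed nor needed, are in the scene too. What is meant by the cap is not green or yellow, and is the larger of those in its own colour.

How it is judged:
On the way:
1. the cap is on the neck, square to it (z of cap in the frame of neck below 0.026 m and angle between the z axis of cap and the z axis of neck, either way round below 0.12 rad and x of cap in the frame of neck between -0.005 and 0.005 m and y of cap in the frame of neck between -0.005 and 0.005 m), for 0.1 s.
At the end, for the whole second after the job is handed in: The cap sits on the neck's axis (within 4 mm, square within 0.1 rad), screwed under the ridges to the stop: its rim 3 to 6.8 mm above the neck's origin along the neck axis (home is 5.1 mm), at rest (z of cap in the frame of neck between 0.003 and 0.0068 m and angle between the z axis of cap and the z axis of neck, either way round below 0.1 rad and x of cap in the frame of neck between -0.004 and 0.004 m and y of cap in the frame of neck between -0.004 and 0.004 m and linear speed of cap below 0.01 m/s); the robot touches nothing.
It fails at once if the cap is forced on the tank with more than 120 N (contact force between cap and tank above 120 N).
It fails at once if the bottle is shifted by more than 3 cm (distance of flux_bottle from where it was at the start of the episode above 0.03 m).
It fails at once if the bottle is tipped over (angle between flux_bottle's own z axis and vertical above 0.5 rad).
It fails at once if the pliers are shifted by more than 3 cm (distance of pliers from where it was at the start of the episode above 0.03 m).
It fails at once if the bearing is shifted by more than 3 cm (distance of bearing from where it was at the start of the episode above 0.03 m).
It also fails if it takes over 48 s, if anything falls off the work surface, if the arm or the gripper's body presses on something with over 40 N, if the wrist force passes 120 N, or if a joint passes its speed limit or range.

### The arm

A 6-joint arm with a two-finger parallel gripper is mounted at the origin on a cart in front of the work surface, level with it; the furniture and walls round the work are solid. World frame = base frame: x ahead of the robot, y to its left, z up, the work surface at z = 0. Lengths are in m, angles in rad, forces in N, time in s.
With the tool pointing down it reaches from about 0.25 to 0.775 m from the base axis. Payload 4 kg.
Tool frame: the origin (TCP) lies midway between the tips of the shut fingers; the grasp point (between the pads) lies grip_point_offset behind it (grip_point_offset is the distance from the TCP to the grasp point, in m); z points along the fingers, y is the line along which they close (so a half turn about z gives the same grasp; the last joint's range is limited). The gripper opens to 94 mm and grips with 3 to 60 N. Pads are 16 mm wide; open, the fingers measure 119 mm over their backs; the gripper's body (75 mm by 177 mm) begins 78 mm behind the grasp point.
Start: joints at [-1.24, 0.087, 1.371, -0, 1.684, -0.103], TCP at [0.231, -0.499, 0.206] pointing down, gripper open.
Joint ranges: [-3.1, 3.1], [-0.76, 2.03], [0.27, 2.55], [-1.08, 4.22], [0.17, 2.65], [-2.57, 2.57]. Speed limits (rad/s): [2.79, 2.79, 3.14, 3.14, 3.14, 3.14].

### API

Orientations are given as [roll, pitch, yaw] about the fixed x, y, z axes, in that order (R = Rz(yaw) Ry(pitch) Rx(roll)).
In Python, from bench import * gives the robot as it stands. The module is installed in compiled form; this text tells all that it offers.
- The arm moves only by the tool apply_moves, never from a script. Its argument "commands" is a list of rows, each a list of 7 numbers: the turn, a rotation vector about the world's x, y, z in rad, then the shift along the world's x, y, z in m, then the opening in per cent of the stroke, from 0 (shut) to 100 (fully open). In form: [[ax, ay, az, x, y, z, jaw], ...]. A call has exactly 5 rows; each row is the pose to reach, as a shift and turn from the pose commanded when the call began; what a row does not reach only later rows make up. A row lasts 1/10 s, in which the tool goes at most 50 mm and 8.59 degrees, less where a joint would pass 70% of its speed; a pose out of reach is approached as far as the arm can. A call with a gripper value outside its range is refused whole. The fingers move at their own pace and stop on an object; the grip force is fixed at half the most. Time passes only in rows, so rows that repeat a pose let the fingers close, or fill a call up. It gives the time, the measured TCP pose, the force, the opening and the grip force at its end, in the units of the state.
- get_obs(): the state, without advancing time (a new reading comes with each control period).
- snapshot(name): name is "side" or "top"; returns a dict with "pixels" (480x640x3 uint8, red, green, blue), "vertical_fov" (degrees; the focal length in pixels is half the picture's height over the tangent of half this angle, whatever the lens; pixels are square), "cx", "cy" (the principal point, pixels), "k1" (the pictures are not rectified: a ray, as slopes to the right and down, at radius r is drawn at 1 + k1 r^2 times it, then the intrinsics apply), "rvec" (rotation vector, rad) and "tvec" (3), from world to camera coordinates, as OpenCV has them. Camera axes: x right, y down, z forward; pixel columns grow to the right and rows downward; lengths in m; the calibration is good to about 2 mm. A picture is of the moment at which its call begins. There is no depth.
- close_job(): hands the job in; it is judged then, once.
Trained networks look in the newest picture that a camera, given by its name, has taken for a name from the list of things; names that differ only in an ending like _2 or _b are one class to them, and where a whole thing is asked for, a point or a joint stands for the part that bears it (a point fixed in the world has none). Each returns a list of dicts, best first, with "score" (0 to 1); they miss things now and then, are a little off and sometimes report something else, mostly with a low value. They report only what shows in the picture. A call takes as long as a camera call. They do not tell look-alikes from the thing itself.
- masks_of(camera, query): "mask" (480x640 bool, what is visible of it) and "extent" ([left, top, right, bottom] in pixels, round what is visible of it).
- place_of(camera, query): "pixel" ([column, row] in pixels: a listed point, or the origin of a listed thing).
The state is a dict: "time": time; "joint_positions": joint angles; "qvel": joint speeds; "joint_torque": joint torques, N m; "tool_pos": TCP position; "ee_rot": TCP orientation; "wrist_force": force on the tool from outside, world axes, zero at the start; "wrist_torque": the same for the moment, N m; "width": finger opening in m; "finger_force": force on a finger pad.
Only numpy, scipy, OpenCV 4.12 (cv2) and the standard library are available. Lean on these libraries where they do the work, as an engineer would, in place of code of your own. Each camera call takes 0.05 s, during which the arm holds its last target. There are 200 camera calls.

## Working session

There is one attempt and no reset: what is moved stays moved. The work goes in short steps, Python scripts to look and compute and a tool call to move; the robot and the scene stay as the last step left them, time stands still between calls to the robot, and variables do not carry over. Pictures are saved under pics/ and viewed, at most 10 in all, crops included, and the job is handed in when it is done.

Besides the shell and the picture viewer there is one more tool, called after "Call:" by a JSON object that holds its "name" and its "arguments". apply_moves: Moves the arm, as the interface text tells. Its arguments: {"type":"object","properties":{"commands":{"type":"array"}},"required":["commands"]}

```bash
mkdir -p pics; cat > h.py <<'E'
from bench import *
import numpy as np, cv2
from scipy.spatial.transform import Rotation as R
def cam(s):
    f=240/np.tan(np.radians(s["vertical_fov"])/2)
    return f,R.from_rotvec(np.ravel(s["rvec"])).as_matrix(),np.ravel(s["tvec"])
def proj(s,P):
    f,Rm,t=cam(s);p=np.atleast_2d(P)@Rm.T+t;q=p[:,:2]/p[:,2:];r2=(q**2).sum(1,keepdims=True)
    return q*(1+s["k1"]*r2)*f+[s["cx"],s["cy"]]
def ray(s,uv):
    f,Rm,t=cam(s);d=(np.array(uv,float)-[s["cx"],s["cy"]])/f;q=d.copy()
    for _ in range(30): q=d/(1+s["k1"]*(q@q))
    v=Rm.T@np.append(q,1);return -Rm.T@t,v/np.linalg.norm(v)
def atz(s,uv,z):
    c,v=ray(s,uv);return c+v*(z-c[2])/v[2]
def tri(obs):
    A=np.zeros((3,3));b=np.zeros(3)
    for s,uv in obs:
        c,v=ray(s,uv);M=np.eye(3)-np.outer(v,v);A+=M;b+=M@c
    return np.linalg.solve(A,b)
def save(s,n): cv2.imwrite("pics/"+n,s["pixels"][:,:,::-1])
E
python3 - <<'E'
from h import *
np.set_printoptions(precision=4,suppress=True)
o=get_obs();print(o)
S={}
for c in("side","top"):
    S[c]=snapshot(c);s=S[c];save(s,c+"0.png");print(c,s["vertical_fov"],s["k1"],ray(s,(320,240)))
    for q in("cap","cap_grip","cap_lugs","neck","neck_mouth","thread_entry","thread_home","tank","flux_bottle","pliers","bearing"):
        print(q,[(np.round(d["pixel"],1).tolist(),round(d["score"],2)) for d in place_of(c,q)][:5])
E
```

```text
{'time': 0.0, 'joint_positions': array([-1.2401,  0.0879,  1.3722, -0.    ,  1.6836, -0.1031]), 'qvel': array([ 0.0005, -0.0007,  0.0014,  0.0001,  0.0009,  0.0004]), 'joint_torque': array([  0.0013, -34.0173, -30.2426,   0.0718,   0.033 ,  -0.0002]), 'tool_pos': array([ 0.231 , -0.4985,  0.2043]), 'ee_rot': array([-3.1394, -0.0002,  0.4338]), 'wrist_force': array([-0.0782, -0.1912,  0.0212]), 'wrist_torque': array([ 0.0227,  0.0283, -0.026 ]), 'finger_force': 0.0, 'width': 0.09379448823835607}
side 43.347577130893335 -0.13472275230262395 (array([0.5365, 1.201 , 0.6243]), array([-0.019 , -0.9256, -0.378 ]))
cap [([331.3, 251.8], 0.94), ([306.9, 239.5], 0.74), ([370.8, 251.0], 0.62), ([361.5, 268.6], 0.58), ([297.8, 278.7], 0.33)]
cap_grip [([359.5, 251.8], 0.71), ([369.4, 236.4], 0.69), ([332.4, 233.3], 0.6), ([304.0, 228.5], 0.59)]
cap_lugs [([361.7, 264.4], 0.8), ([330.0, 248.7], 0.78), ([369.6, 249.2], 0.74), ([306.1, 238.3], 0.72)]
neck [([291.1, 284.4], 0.66)]
neck_mouth [([297.6, 274.2], 0.98), ([328.9, 235.2], 0.46)]
thread_entry [([297.6, 283.0], 0.75)]
thread_home [([295.7, 
[... 198 characters left out ...]
807227444055222 (array([ 0.4091, -0.0563,  1.1889]), array([ 0.0643, -0.0006, -0.9979]))
cap [([411.5, 241.2], 0.87), ([409.3, 295.4], 0.79), ([365.6, 279.6], 0.73), ([454.9, 208.4], 0.65)]
cap_grip [([418.9, 239.5], 0.95), ([362.6, 278.4], 0.87), ([414.2, 293.1], 0.86), ([457.0, 204.2], 0.68), ([227.9, 190.2], 0.44)]
cap_lugs [([415.3, 245.4], 0.84), ([455.9, 208.0], 0.76), ([360.2, 279.4], 0.76)]
neck [([231.8, 187.8], 0.95)]
neck_mouth [([420.1, 241.4], 0.73), ([227.7, 195.6], 0.58)]
thread_entry [([226.4, 193.1], 0.78)]
thread_home [([230.1, 191.5], 0.69)]
tank []
flux_bottle [([168.5, 261.7], 0.77)]
pliers [([358.0, 192.6], 0.74)]
bearing [([307.4, 281.1], 0.64), ([360.4, 192.0], 0.16)]
```

View pics/side0.png

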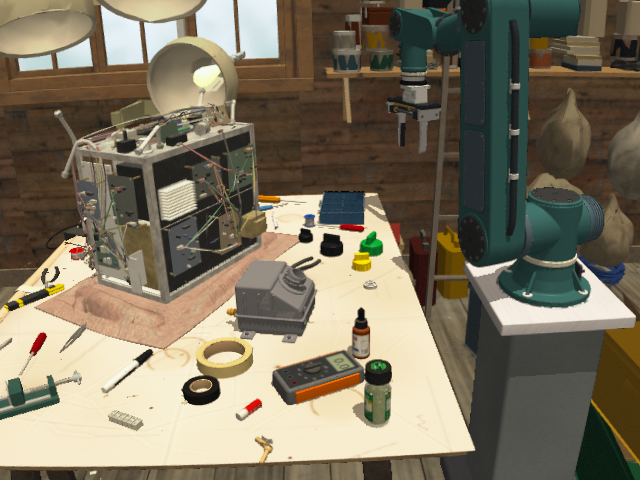

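View pics/top0.png

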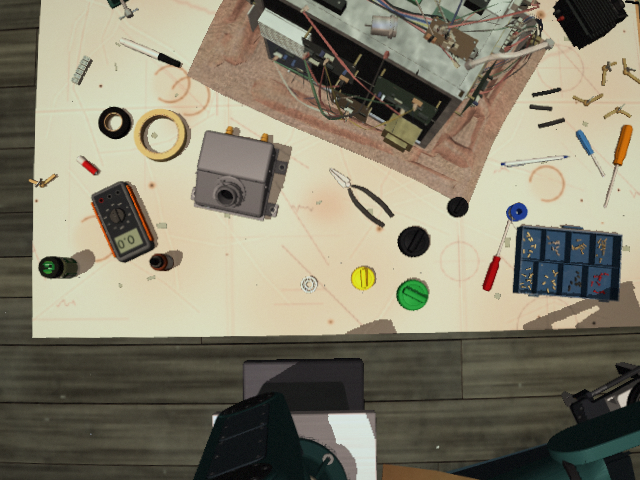

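Black candidates in the top view are the large one at (413,241) and a small one at (457,206). The green one at (413,294) and the yellow one at (363,278) are ruled out by colour. The cap meant is the larger black one, at (413,241) in the top view and (331,245) in the side view. I'll confirm that in an enlarged crop and measure.

```bash
python3 - <<'E'
from h import *
np.set_printoptions(precision=4,suppress=True)
S={c:snapshot(c) for c in("side","top")}
np.save("cam.npy",S,allow_pickle=True)
a=cv2.resize(S["top"]["pixels"][190:310,340:480],None,fx=2.8,fy=2.8,interpolation=2)
b=cv2.resize(S["top"]["pixels"][115:235,180:300],None,fx=2.8,fy=2.8,interpolation=2)
c=cv2.resize(S["side"]["pixels"][215:275,290:390],None,fx=3.92,fy=3.92,interpolation=2)
d=cv2.resize(S["side"]["pixels"][255:345,225:325],None,fx=3.36,fy=3.36,interpolation=2)
im=np.zeros((580,760,3),np.uint8);
im[:336,:392]=a[:336,:392];im[:336,400:736]=b;im[340:575,:392]=c[:235];im[340:580,400:736]=d[:240]
cv2.imwrite("pics/crop1.png",im[:,:,::-1])
s,t=S["side"],S["top"]
for n,u,v in(("grip",(332.4,233.3),(418.9,239.5)),("lugs",(330,248.7),(415.3,245.4)),("cap",(331.3,251.8),(411.5,241.2)),("mouth",(297.6,274.2),(227.7,195.6)),("entry",(297.6,283),(226.4,193.1)),("home",(295.7,284.1),(230.1,191.5)),("neck",(291.1,284.4),(231.8,187.8)),("bottle",(360.8,356.2),(168.5,261.7))):
    P=tri([(s,u),(t,v)]);print(n,P,"res",(proj(s,P)-u)[0],(proj(t,P)-v)[0])
print("z-plane: cap",atz(t,(411.5,241.2),0),"grip",atz(t,(418.9,239.5),.048),"neck",atz(t,(231.8,187.8),.085),"mouth",atz(t,(227.7,195.6),.085+.029*np.cos(.5585)),"bearing",atz(t,(307.4,281.1),0),"pliers",atz(t,(358,192.6),0))
for q in("cap","neck","tank"):
  for c in S:
    for m in masks_of(c,q)[:5]: 
        r,ang=None,None
        print(q,c,round(m["score"],2),m["extent"],cv2.minAreaRect(np.argwhere(m["mask"])[:,::-1].astype(np.float32)))
E
```

```text
grip [ 0.4769 -0.2423  0.0524] res [-0.964  -0.0564] [-0.0697  1.3224]
lugs [ 0.4761 -0.2427  0.0087] res [2.0674 0.0933] [ 0.1209 -2.7619]
cap [ 0.479  -0.2359  0.0032] res [-0.1627 -0.0088] [-0.0109  0.2158]
mouth [0.5616 0.1077 0.1058] res [-0.3679 -0.0371] [-0.0053  0.4107]
entry [0.5654 0.1126 0.0891] res [-1.9344 -0.203 ] [-0.0335  2.1314]
home [0.5692 0.1065 0.0838] res [-1.8015 -0.1925] [-0.0278  1.9883]
neck [0.5775 0.1036 0.0819] res [-1.2286 -0.1362] [-0.0114  1.3575]
bottle [ 0.4479  0.244  -0.0053] res [-0.5978 -0.0088] [-0.0508  0.5653]
z-plane: cap [ 0.4796 -0.2364  0.    ] grip [ 0.4797 -0.2432  0.048 ] neck [0.5795 0.1031 0.085 ] mouth [0.5618 0.1071 0.1096] bearing [ 0.4057 -0.0308  0.    ] pliers [ 0.5777 -0.1338  0.    ]
cap side 0.74 [321.9, 236.5, 346.9, 256.2] ((331.0, 245.0), (22.0, 22.0), 90.0)
cap side 0.71 [301.4, 229.7, 314.9, 245.5] ((305.0, 235.5), (13.0, 14.0), 90.0)
cap side 0.68 [356.2, 253.0, 370.4, 274.4] ((361.0, 262.0), (18.0, 18.0), 90.0)
cap side 0.64 [356.0, 229.5, 379.8, 261.3] ((371.3536071777344, 246.28176879882812), (21.70418930053711, 23.1
[... 661 characters left out ...]
, 124.0, 291.2, 223.1] ((239.57691955566406, 172.11538696289062), (89.0367202758789, 86.6833267211914), 11.309932708740234)
neck side 0.96 [276.4, 266.9, 304.7, 295.3] ((294.0000305175781, 281.0000305175781), (29.698484420776367, 24.041629791259766), 45.0)
neck side 0.6 [318.2, 231.2, 340.2, 259.6] ((331.0, 244.5), (23.0, 22.0), 90.0)
neck top 0.67 [213.4, 175.2, 243.7, 208.6] ((228.5, 191.5), (31.0, 31.0), 90.0)
tank side 0.69 [227.6, 258.0, 316.9, 342.1] ((271.95001220703125, 303.1500244140625), (81.58675384521484, 86.3301773071289), 18.43494987487793)
tank top 0.97 [191.0, 124.4, 287.3, 222.9] ((239.9705810546875, 172.38233947753906), (87.74837493896484, 86.2298583984375), 12.52880859375)
```

View pics/crop1.png

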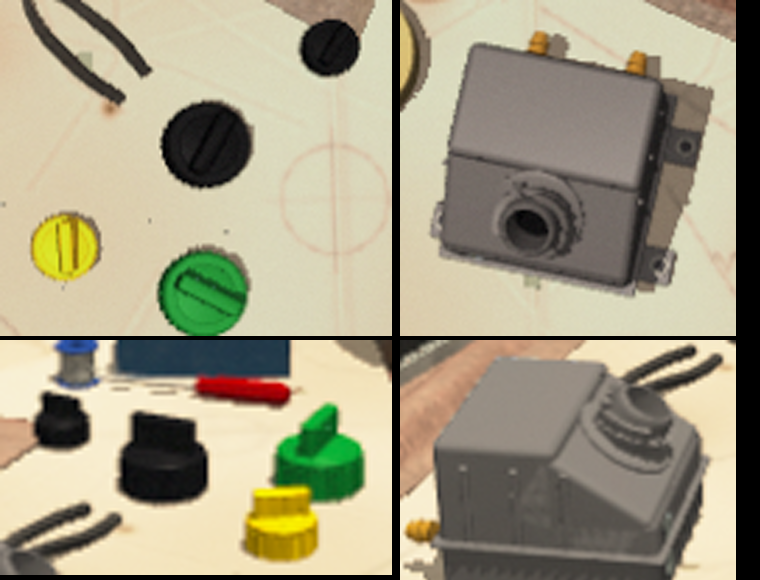

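The crop confirms it: the large black cap is at top (413,241), with its bar at a yaw of about -30°, and the small black one at (457,206) is a look-alike. The tank's shoulder crease gives a tank yaw of about -11.7°. Next I'll refine the cap with a silhouette fit and the neck with a constrained point fit.

```bash
cat > m.py <<'E'
from h import *
from scipy.optimize import minimize,least_squares
np.set_printoptions(precision=4,suppress=True)
import bench; print(grip_point_offset if 'grip_point_offset' in dir(bench) else [n for n in dir(bench) if n[0]!='_'])
S=np.load("cam.npy",allow_pickle=True).item()
th=np.linspace(0,2*np.pi,40)
circ=np.c_[np.cos(th),np.sin(th)]
def parts(p):
    x,y,a=p;c=np.vstack([np.c_[circ*.030,0*th],np.c_[circ*.030,0*th+.0285]])
    b=np.array([[i*.023,j*.006,k] for i in(-1,1) for j in(-1,1) for k in(.0285,.0515)])
    Rz=R.from_euler('z',a).as_matrix();return [q@Rz.T+[x,y,0] for q in(c,b)]
def render(s,p):
    im=np.zeros((480,640),np.uint8)
    for q in parts(p):
        h=cv2.convexHull(proj(s,q).astype(np.float32));cv2.fillConvexPoly(im,np.round(h*256).astype(np.int32),255,cv2.LINE_AA,8)
    return im/255.
win={"side":(225,262,315,352),"top":(218,264,388,440)}
def soft(s,w):
    g=s["pixels"].max(2).astype(float)[w[0]:w[1],w[2]:w[3]]
    return np.clip((110-g)/70,0,1)
D={c:soft(S[c],win[c]) for c in S}
def cost(p):
    return sum(((render(S[c],p)[w[0]:w[1],w[2]:w[3]]-D[c])**2).sum() for c,w in win.items())
best=min((minimize(cost,[.478,-.242,a],method="Nelder-Mead",options=dict(initial_simplex=[[.478,-.242,a],[.482,-.242,a],[.478,-.238,a],[.478,-.242,a+.2]])) for a in(-.7,-.5,-.3)),key=lambda r:r.fun)
print("cap",best.x,np.degrees(best.x[2]),best.fun)
for c in S: print(c,[round(cost_c,1) for cost_c in [((render(S[c],best.x)[w[0]:w[1],w[2]:w[3]]-D[c])**2).sum() for w in [win[c]]]])
names={"neck":0,"thread_home":.0051,"thread_entry":.0165,"neck_mouth":.029}
ob=[]
for k in range(3):
    T={c:snapshot(c) for c in S}
    for c in S:
        for n,h in names.items():
            for d in place_of(c,n):
                e=np.array(d["pixel"]);ref=(295,280) if c=="side" else (229,191)
                if np.linalg.norm(e-ref)<20: ob.append((c,h,e));break
def model(p,h):
    n=np.array([-np.sin(.5585)*np.cos(p[2]),-np.sin(.5585)*np.sin(p[2]),np.cos(.5585)]);return np.array([p[0],p[1],.085])+n*h
f=lambda p:np.concatenate([(proj(S[c],model(p,h))[0]-e)/1.5 for c,h,e in ob]+[[(p[2]+.204)/.03]])
r=least_squares(f,[.578,.104,-.2],loss="soft_l1");print("neck",r.x,"mouth",model(r.x,.029),len(ob));
F=r.fun[:-1].reshape(-1,2)*1.5
for (c,h,e),q in zip(ob,F):print(c,h,q,end=";")
# mouth ring overlay and neck silhouette compare
n=model(r.x,1)-model(r.x,0);u=np.cross([0,0,1],n);u/=np.linalg.norm(u);v=np.cross(n,u)
out=[]
for c,(a,b) in {"side":(262,256),"top":(160,196)}.items():
    im=cv2.resize(S[c]["pixels"][a:a+46,b:b+66],None,fx=6,fy=6,interpolation=2)
    for rad,h in((.0195,.025),(.0145,.029),(.0243,.0)):
        P=proj(S[c],model(r.x,h)+rad*(circ[:,:1]*u+circ[:,1:]*v));cv2.polylines(im,[np.round((P-[b,a]+.5)*6).astype(int)],1,(255,0,0) if h else (0,255,0),1)
    out.append(im)
    a,b=(222,305) if c=="side" else (218,380)
    im=cv2.resize(S[c]["pixels"][a:a+46,b:b+66],None,fx=6,fy=6,interpolation=2);im=np.clip(im.astype(int)*2,0,255).astype(np.uint8)
    for q in parts(best.x): cv2.polylines(im,[np.round((cv2.convexHull(proj(S[c],q).astype(np.float32))-[b,a]+.5)*6).astype(int)],1,(255,0,0),1)
    out.append(im)
cv2.imwrite("pics/fit.png",np.vstack([np.hstack(out[:2]),np.hstack(out[2:])])[:,:,::-1])
E
python3 m.py
```

```text
0.0188
cap [ 0.478  -0.2363 -0.9401] -53.86511100035485 204.64468250045115
side [np.float64(101.1)]
top [np.float64(103.5)]
neck [ 0.5733  0.1085 -0.2032] mouth [0.5582 0.1116 0.1096] 24
side 0 [0.2574 1.3012];side 0.0051 [-0.7277 -2.7595];side 0.0165 [ 0.8045 -3.0433];side 0.029 [-1.1734 -1.4703];top 0 [ 0.0834 -0.0557];top 0.0051 [1.1448 1.3449];top 0.0165 [ 1.2989 -2.0626];top 0.029 [-0.6166  0.2235];side 0 [0.9574 0.4012];side 0.0051 [-4.9277 -2.8595];side 0.0165 [-2.3955 -3.3433];side 0.029 [-1.6734 -2.2703];top 0 [-0.6166  2.1443];top 0.0051 [-2.0552 -0.7551];top 0.0165 [-1.1011  3.7374];top 0.029 [-1.4166  0.4235];side 0 [2.7574 0.4012];side 0.0051 [-2.3277 -2.0595];side 0.0165 [-0.3955 -0.2433];side 0.029 [-0.8734 -1.1703];top 0 [-1.9166  2.4443];top 0.0051 [2.0448 0.0449];top 0.0165 [-1.3011  1.5374];top 0.029 [ 0.0834 -0.6765];
```

View pics/fit.png

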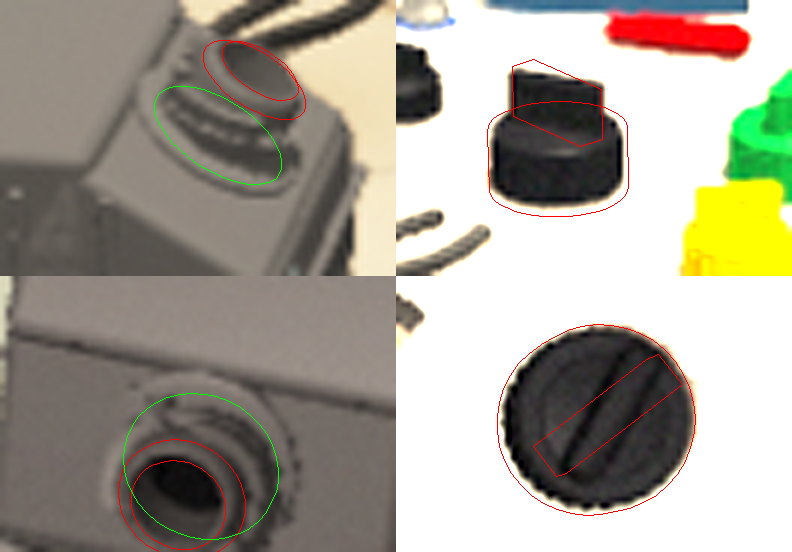

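The fit overlay shows the cap's skirt agreeing in both views to within about 1 px. The true bar runs at (562..660, 350..470) in the crop, so its yaw is -30° and not the fit's -54°. The neck mouth agrees to within about 1 px. I'll use cap (0.479, -0.2365) with yaw -0.52, and mouth about (0.5595, 0.110, 0.109). Moving now.

Call:
{"name": "apply_moves", "arguments": {"commands": [[0,0,-0.1,0.025,0.026,-0.004,50],[0,0,-0.2,0.05,0.052,-0.008,50],[0,0,-0.3,0.075,0.08,-0.012,50],[0,0,-0.4,0.1,0.105,-0.016,50],[0,0,-0.5,0.124,0.131,-0.02,50]]}}

```text
time: 3.6
tool_pos: [0.3561, -0.367, 0.1855]
ee_rot: [3.141, -0.0, -0.071]
wrist_force: [0.3, -0.1, 0.3]
width: 0.0576
finger_force: 0.0
```

Call:
{"name": "apply_moves", "arguments": {"commands": [[0,0,-0.1,0.025,0.026,-0.01,50],[0,0,-0.2,0.05,0.052,-0.02,50],[0,0,-0.3,0.075,0.08,-0.035,50],[0,0,-0.4,0.1,0.105,-0.05,50],[0,0,-0.457,0.124,0.1315,-0.07,50]]}}

```text
time: 4.1
tool_pos: [0.4807, -0.2358, 0.1159]
ee_rot: [3.141, -0.003, -0.526]
wrist_force: [-0.1, -0.3, -0.5]
width: 0.0469
finger_force: 0.0
```

```bash
cat > st.py <<'E'
from h import *
np.set_printoptions(precision=4,suppress=True)
o=get_obs();[print(k,v) for k,v in o.items() if k not in("qvel","joint_torque")]
E
python3 st.py
python3 - <<'E'
from h import *
out=[]
for c,(a,b) in {"side":(200,285),"top":(195,370)}.items():
    s=snapshot(c);out.append(cv2.resize(s["pixels"][a:a+90,b:b+90],None,fx=4.4,fy=4.4,interpolation=2))
cv2.imwrite("pics/hover.png",np.hstack(out)[:,:,::-1])
E
```

```text
time 4.1
joint_positions [-0.5618  0.0879  1.5486 -0.0002  1.5025  1.5352]
tool_pos [ 0.4807 -0.2358  0.1159]
ee_rot [ 3.1413 -0.0026 -0.5262]
wrist_force [-0.0596 -0.324  -0.5484]
wrist_torque [0.069  0.0224 0.0304]
finger_force 0.0
width 0.04689267656266477
```

View pics/hover.png

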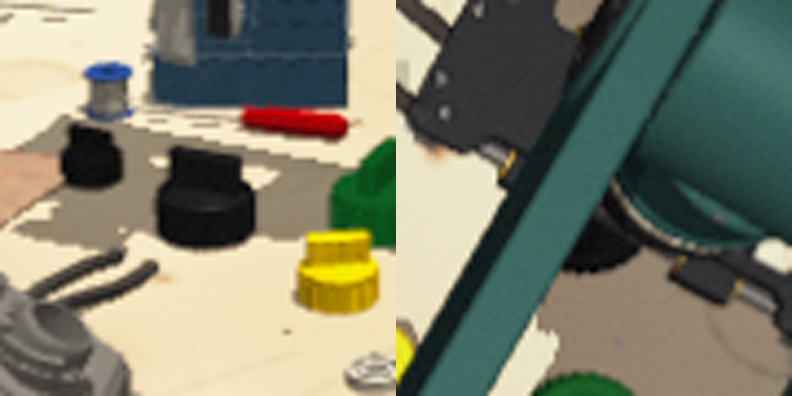

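The hover picture shows the cap undisturbed under the gripper, with the arm covering it from above. The TCP reads (0.481,-0.236). I'll descend and grip.

Call:
{"name": "apply_moves", "arguments": {"commands": [[0,0,0,-0.001,-0.001,-0.03,50],[0,0,0,-0.001,-0.001,-0.055,50],[0,0,0,-0.001,-0.001,-0.07,50],[0,0,0,-0.001,-0.001,-0.078,50],[0,0,0,-0.001,-0.001,-0.084,50]]}}

```text
time: 4.7
tool_pos: [0.478, -0.2382, 0.0315]
ee_rot: [3.141, -0.0, -0.524]
wrist_force: [0.4, -0.1, 0.4]
width: 0.0465
finger_force: 0.0
```

Call:
{"name": "apply_moves", "arguments": {"commands": [[0,0,0,0,0,0,0],[0,0,0,0,0,0,0],[0,0,0,0,0,0,0],[0,0,0,0,0,0,0],[0,0,0,0,0,0,0]]}}

```text
time: 5.2
tool_pos: [0.4785, -0.2378, 0.0321]
ee_rot: [3.141, -0.001, -0.523]
wrist_force: [-0.2, -0.5, 0.4]
width: 0.0117
finger_force: 30.0
```

```bash
python3 st.py
```

```text
time 5.2
joint_positions [-0.5672  0.1522  1.6523 -0.0002  1.336   1.5267]
tool_pos [ 0.4785 -0.2378  0.0321]
ee_rot [ 3.1414 -0.0011 -0.5231]
wrist_force [-0.2093 -0.5184  0.3925]
wrist_torque [0.0315 0.0134 0.015 ]
finger_force 30.00101923942566
width 0.011693278084909504
```

```bash
python3 - <<'E'
from h import *
np.set_printoptions(precision=4,suppress=True)
a=-.204;n=np.array([-np.sin(.5585)*np.cos(a),-np.sin(.5585)*np.sin(a),np.cos(.5585)])
yl=np.array([-np.sin(a),np.cos(a),0]);z=-n
B=np.c_[yl,np.cross(z,yl),z]
R0=R.from_euler('xyz',get_obs()["ee_rot"])
for d in(10,25,35):
    T=R.from_matrix(B)*R.from_euler('z',d,degrees=True)
    v=(T*R0.inv()).as_rotvec();print(d,v,np.degrees(np.linalg.norm(v)))
O=np.array([.5595,.110,.1094])-.029*n;print(n,O,O+n*.092,O+n*.092-get_obs()["tool_pos"])
E
```

```text
10 [-0.5515 -0.3066  1.6656] 102.04958303588703
25 [-0.489  -0.3629  1.4126] 88.13737012816347
35 [-0.4462 -0.3961  1.2436] 79.03244843031524
[-0.5189  0.1074  0.8481] [0.5745 0.1069 0.0848] [0.5268 0.1168 0.1628] [0.0483 0.3546 0.1308]
```

Call:
{"name": "apply_moves", "arguments": {"commands": [[0,0,0,0,0,0.02,0],[0,0,0,0,0,0.055,0],[0,0,0,0,0,0.09,0],[0,0,0,0,0,0.125,0],[0,0,0,0,0,0.15,0]]}}

```text
time: 5.7
tool_pos: [0.4787, -0.2379, 0.1844]
ee_rot: [3.141, -0.003, -0.523]
wrist_force: [-0.2, -0.9, -0.4]
width: 0.0114
finger_force: 30.0
```

Call:
{"name": "apply_moves", "arguments": {"commands": [[-0.0326,-0.0242,0.0942,0.003,0.024,0.005,0],[-0.0652,-0.0484,0.1884,0.006,0.048,0.01,0],[-0.0978,-0.0726,0.2826,0.009,0.072,0.015,0],[-0.1304,-0.0968,0.3768,0.012,0.096,0.018,0],[-0.163,-0.121,0.471,0.015,0.12,0.02,0]]}}

```text
time: 6.2
tool_pos: [0.4932, -0.1165, 0.2019]
ee_rot: [3.018, -0.162, -0.037]
wrist_force: [0.6, 0.7, -0.3]
width: 0.012
finger_force: 30.0
```

Call:
{"name": "apply_moves", "arguments": {"commands": [[-0.0326,-0.0242,0.0942,0.003,0.024,0,0],[-0.0652,-0.0484,0.1884,0.006,0.048,0,0],[-0.0978,-0.0726,0.2826,0.009,0.072,0,0],[-0.1304,-0.0968,0.3768,0.012,0.096,0,0],[-0.163,-0.121,0.471,0.015,0.12,0,0]]}}

```text
time: 6.7
tool_pos: [0.5079, 0.0036, 0.2015]
ee_rot: [2.831, -0.244, 0.474]
wrist_force: [0.6, -0.3, -1.2]
width: 0.0119
finger_force: 30.0
```

Call:
{"name": "apply_moves", "arguments": {"commands": [[-0.0326,-0.0242,0.0942,0.003,0.024,0,0],[-0.0652,-0.0484,0.1884,0.006,0.048,0,0],[-0.0978,-0.0726,0.2826,0.009,0.072,0,0],[-0.1304,-0.0968,0.3768,0.012,0.096,0,0],[-0.163,-0.121,0.471,0.015,0.115,0,0]]}}

```text
time: 7.2
tool_pos: [0.5227, 0.1189, 0.2013]
ee_rot: [2.626, -0.224, 0.995]
wrist_force: [-1.0, -0.0, -0.5]
width: 0.0115
finger_force: 30.0
```

```bash
python3 st.py; python3 - <<'E'
from h import *
np.set_printoptions(precision=4,suppress=True)
out=[];o=get_obs();Rt=R.from_euler('xyz',o["ee_rot"]).as_matrix();print(Rt)
rim=o["tool_pos"]+.032*Rt[:,2];th=np.linspace(0,6.283,40);x,y=Rt[:,0],Rt[:,1]
a=-.204;n=np.array([-.5189,.1074,.848]);O=np.array([.5745,.1069,.0848]);u=np.array([.2026,.979,0]);v=np.cross(n,u)
for c,(a,b) in {"side":(215,245),"top":(135,185)}.items():
    s=snapshot(c);im=cv2.resize(s["pixels"][a:a+90,b:b+90],None,fx=4.4,fy=4.4,interpolation=2)
    for P,col in((rim+.03*(np.outer(np.cos(th),x)+np.outer(np.sin(th),y)),(255,0,0)),(O+.029*n+.0145*(np.outer(np.cos(th),u)+np.outer(np.sin(th),v)),(0,255,0))):
        cv2.polylines(im,[np.round((proj(s,P)-[b,a]+.5)*4.4).astype(int)],1,col,1)
    out.append(im)
cv2.imwrite("pics/pre.png",np.hstack(out)[:,:,::-1])
E
```

```text
time 7.2
joint_positions [ 0.2783 -0.2997  1.835  -0.2762  1.1156  0.9731]
tool_pos [0.5227 0.1189 0.2013]
ee_rot [ 2.6256 -0.2242  0.9951]
wrist_force [-1.0066 -0.0425 -0.5048]
wrist_torque [0.0886 0.234  0.0876]
finger_force 30.000059902668
width 0.011535419978515394
[[ 0.5308  0.6699  0.5192]
 [ 0.8178 -0.5655 -0.1064]
 [ 0.2224  0.481  -0.848 ]]
```

View pics/pre.png

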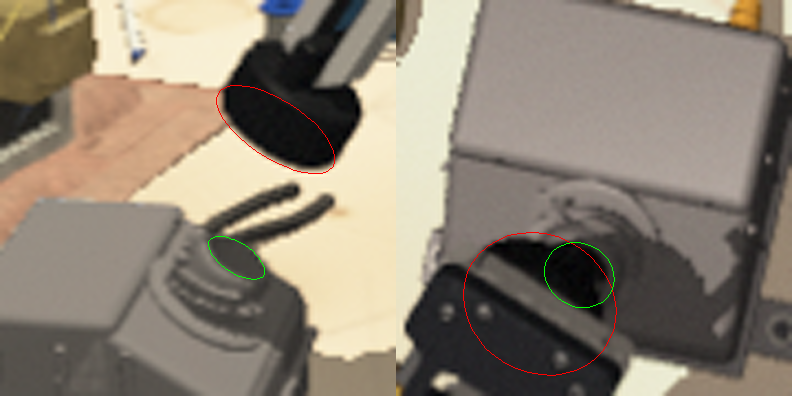

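The side view shows the cap held square above the neck. The mouth overlay at crop (236,258) matches the image, so the neck estimate is good. I'll move onto the axis, turned back 20°, with the rim 12 mm above the mouth.

Call:
{"name": "apply_moves", "arguments": {"commands": [[-0.036,0.007,0.059,0.007,-0.002,-0.006,0],[-0.073,0.015,0.119,0.0139,-0.0042,-0.018,0],[-0.109,0.022,0.178,0.0139,-0.0042,-0.032,0],[-0.146,0.03,0.238,0.0139,-0.0042,-0.044,0],[-0.182,0.037,0.297,0.0139,-0.0042,-0.0546,0]]}}

```text
time: 7.8
tool_pos: [0.5369, 0.1121, 0.1461]
ee_rot: [2.586, -0.043, 1.293]
wrist_force: [0.5, -0.4, -1.0]
width: 0.0121
finger_force: 30.0
```

```bash
cat > ax.py <<'E'
from h import *
np.set_printoptions(precision=4,suppress=True)
o=get_obs();n=np.array([-.5189,.1074,.848]);u=np.array([.2026,.979,0]);v=np.cross(n,u);O=np.array([.5745,.1069,.0848])
Rt=R.from_euler('xyz',o["ee_rot"]).as_matrix();d=o["tool_pos"]-O;f=o["wrist_force"]
print("t",o["time"],"rim h mm",1e3*(d@n-.032),"lat level/slope",1e3*(d@u),1e3*(d@v),"F n,u,v",f@n,f@u,f@v,"T",o["wrist_torque"]@n,"tilt deg",np.degrees(np.arccos(-Rt[:,2]@n)),"j6 deg",np.degrees(o["joint_positions"][5]),"w",o["width"])
E
python3 ax.py
```

```text
t 7.8 rim h mm 40.069294973469255 lat level/slope -2.489066300483595 -0.3166748988579285 F n,u,v -1.1167757843574913 -0.26319910603860486 0.057451733735811916 T 0.062405588908406556 tilt deg 0.605851713766145 j6 deg 36.74277961800593 w 0.012057008705916028
```

Call:
{"name": "apply_moves", "arguments": {"commands": [[0,0,0,0.0025,0.002,-0.0034,0],[0,0,0,0.0046,0.0015,-0.0068,0],[0,0,0,0.0067,0.0011,-0.0102,0],[0,0,0,0.0088,0.0007,-0.0136,0],[0,0,0,0.0088,0.0007,-0.0136,0]]}}

```text
time: 8.3
tool_pos: [0.546, 0.1137, 0.133]
ee_rot: [2.585, -0.045, 1.293]
wrist_force: [0.5, 0.9, -0.7]
width: 0.0121
finger_force: 30.0
```

```bash
python3 ax.py
```

```text
t 8.3 rim h mm 24.38778922078056 lat level/slope 0.8796792884452403 -0.6744748891966481 F n,u,v -0.7257640339676206 0.9547803653714396 0.13880859359301528 T 0.057980345081446345 tilt deg 0.5894293191902614 j6 deg 37.2650616861998 w 0.012125882704577502
```

Call:
{"name": "apply_moves", "arguments": {"commands": [[0,0,0,0.0005,-0.0001,-0.0008,0],[0,0,0,0.001,-0.0002,-0.0017,0],[0,0,0,0.0016,-0.0003,-0.0025,0],[0,0,0,0.0021,-0.0004,-0.0034,0],[0,0,0,0.0021,-0.0004,-0.0034,0]]}}

```text
time: 8.8
tool_pos: [0.5479, 0.1135, 0.1298]
ee_rot: [2.584, -0.045, 1.294]
wrist_force: [-0.3, 0.1, -1.2]
width: 0.0115
finger_force: 30.0
```

```bash
python3 ax.py
```

```text
t 8.8 rim h mm 20.629646622397914 lat level/slope 1.0992712783716658 -0.6236219948627421 F n,u,v -0.8538128958725667 0.006307836201083154 0.8417558239275671 T 0.009297749007745095 tilt deg 0.5868374911410001 j6 deg 37.25426255256201 w 0.011522058981002191
```

Call:
{"name": "apply_moves", "arguments": {"commands": [[0,0,0,0.0005,-0.0001,-0.0008,0],[0,0,0,0.001,-0.0002,-0.0017,0],[0,0,0,0.0016,-0.0003,-0.0025,0],[0,0,0,0.0021,-0.0004,-0.0034,0],[0,0,0,0.0021,-0.0004,-0.0034,0]]}}

```text
time: 9.3
tool_pos: [0.5501, 0.1131, 0.1265]
ee_rot: [2.584, -0.045, 1.293]
wrist_force: [-0.1, -0.8, -0.5]
width: 0.0115
finger_force: 30.0
```

```bash
python3 ax.py
```

```text
t 9.3 rim h mm 16.682595168605324 lat level/slope 1.1374983249351907 -0.780414498439453 F n,u,v -0.5151265402410168 -0.8038404897013206 0.21251034019569853 T 0.0029079679738393156 tilt deg 0.5870292452691254 j6 deg 37.27187908760116 w 0.011489839821874721
```

Call:
{"name": "apply_moves", "arguments": {"commands": [[0,0,0,0.0004,-0.0001,-0.0006,0],[0,0,0,0.0008,-0.0002,-0.0013,0],[0,0,0,0.0012,-0.0002,-0.0019,0],[0,0,0,0.0016,-0.0003,-0.0025,0],[0,0,0,0.0016,-0.0003,-0.0025,0]]}}

```text
time: 9.8
tool_pos: [0.551, 0.1132, 0.1259]
ee_rot: [2.585, -0.045, 1.293]
wrist_force: [-12.0, 1.2, 10.1]
width: 0.0116
finger_force: 30.0
```

```bash
python3 ax.py
```

```text
t 9.8 rim h mm 15.682666076007893 lat level/slope 1.379800975353904 -1.2107796782939162 F n,u,v 14.94498450465852 -1.2593449433427928 4.86000144050271 T 0.027414201919216674 tilt deg 0.5855892892265335 j6 deg 37.279822529543296 w 0.011611544541096634
```

Contact at a rim height of about 15.8 mm with 15 N. I'll ease off, centre slightly, and turn backward 15°.

Call:
{"name": "apply_moves", "arguments": {"commands": [[-0.027,0.0056,0.0444,-0.0008,0.0002,0.0001,0],[-0.054,0.0112,0.0888,-0.0013,0.0003,0.0003,0],[-0.082,0.0168,0.1332,-0.0013,0.0003,0.0003,0],[-0.109,0.0224,0.1776,-0.0013,0.0003,0.0003,0],[-0.136,0.028,0.222,-0.0013,0.0003,0.0003,0]]}}

```text
time: 10.3
tool_pos: [0.5505, 0.1127, 0.1243]
ee_rot: [2.589, 0.096, 1.518]
wrist_force: [0.0, -1.3, -0.3]
width: 0.0117
finger_force: 30.0
```

```bash
python3 ax.py
```

```text
t 10.3 rim h mm 14.569797549502917 lat level/slope 0.8403665134018847 0.04032860882166936 F n,u,v -0.42870278173726006 -1.2719670418844973 -0.051653823362915186 T -0.041527442736582904 tilt deg 0.5947304684550254 j6 deg 22.253815987865654 w 0.011661159195618066
```

Call:
{"name": "apply_moves", "arguments": {"commands": [[0,0,0,0.0004,-0.0001,-0.0006,0],[0,0,0,0.0008,-0.0002,-0.0013,0],[0,0,0,0.0008,-0.0002,-0.0013,0],[0,0,0,0.0012,-0.0003,-0.002,0],[0,0,0,0.0012,-0.0003,-0.002,0]]}}

```text
time: 10.8
tool_pos: [0.5514, 0.1128, 0.1234]
ee_rot: [2.589, 0.094, 1.515]
wrist_force: [-7.4, -0.6, 7.5]
width: 0.0121
finger_force: 30.0
```

```bash
python3 ax.py
```

```text
t 10.8 rim h mm 13.336738109823928 lat level/slope 1.0679574477017286 -0.24838383604870035 F n,u,v 10.172797238839745 -2.055535560773704 2.0989813735045035 T -0.03765697933508255 tilt deg 0.5904647384677145 j6 deg 22.400512549368074 w 0.01211577188174361
```

Call:
{"name": "apply_moves", "arguments": {"commands": [[0.027,-0.0056,-0.0444,0,0,0,0],[0.054,-0.0112,-0.0888,0.0001,0,-0.0002,0],[0.082,-0.0168,-0.1332,0.0002,0,-0.0003,0],[0.109,-0.0224,-0.1776,0.0003,-0.0001,-0.0005,0],[0.136,-0.028,-0.222,0.0004,-0.0001,-0.0007,0]]}}

```text
time: 11.3
tool_pos: [0.5523, 0.112, 0.123]
ee_rot: [2.582, -0.044, 1.293]
wrist_force: [-7.2, -1.8, 8.3]
width: 0.0119
finger_force: 32.0
```

```bash
python3 ax.py
```

```text
t 11.3 rim h mm 12.476502821522448 lat level/slope 0.5092964495839042 -0.901883338800577 F n,u,v 10.629946021500086 -3.2329312513781634 1.2935177177529473 T 0.7520805451813225 tilt deg 0.6138169047394572 j6 deg 37.42429679888795 w 0.011854887279804703
```

Consistent reading: the first contact was on the rib, then the lugs fell onto a ridge's low end, and forward is blocked with 0.75 Nm. I'll turn backward up the ridge, following its rise.

Call:
{"name": "apply_moves", "arguments": {"commands": [[-0.054,0.0112,0.0888,-0.0003,0.0001,0.0004,0],[-0.109,0.0224,0.1776,-0.0006,0.0002,0.0008,0],[-0.163,0.0336,0.2664,-0.0009,0.0002,0.0013,0],[-0.217,0.0448,0.3552,-0.0012,0.0003,0.0017,0],[-0.271,0.056,0.444,-0.0014,0.0003,0.0021,0]]}}

```text
time: 11.8
tool_pos: [0.5506, 0.1127, 0.1246]
ee_rot: [2.626, 0.229, 1.746]
wrist_force: [-6.2, -1.9, 6.3]
width: 0.0118
finger_force: 30.1
```

```bash
python3 ax.py
```

```text
t 11.8 rim h mm 14.738779135683098 lat level/slope 0.8760236678468144 -0.26318118560353376 F n,u,v 8.378603443444737 -3.132963356333626 1.4575020697698817 T -0.22439860435351183 tilt deg 0.5905624862865322 j6 deg 7.1359953835213945 w 0.011800459651318564
```

Call:
{"name": "apply_moves", "arguments": {"commands": [[-0.054,0.0112,0.0888,-0.0003,0.0001,0.0004,0],[-0.109,0.0224,0.1776,-0.0006,0.0002,0.0008,0],[-0.163,0.0336,0.2664,-0.0009,0.0002,0.0013,0],[-0.217,0.0448,0.3552,-0.0012,0.0003,0.0017,0],[-0.271,0.056,0.444,-0.0014,0.0003,0.0021,0]]}}

```text
time: 12.3
tool_pos: [0.5493, 0.1131, 0.1271]
ee_rot: [2.797, 0.451, 2.25]
wrist_force: [-7.2, -1.6, 7.7]
width: 0.0116
finger_force: 30.1
```

```bash
python3 ax.py
```

```text
t 12.3 rim h mm 17.586399008097317 lat level/slope 0.9635138921550929 -0.4190019025984114 F n,u,v 10.091594746486257 -3.0783026599501895 1.6376352270669239 T -0.3070661916491496 tilt deg 0.5929345455308374 j6 deg -22.927493778680336 w 0.011589051687048933
```

Call:
{"name": "apply_moves", "arguments": {"commands": [[-0.043,0.009,0.071,-0.0002,0.0001,0.0004,0],[-0.087,0.018,0.142,-0.0005,0.0001,0.0007,0],[-0.13,0.027,0.213,-0.0007,0.0001,0.0011,0],[-0.174,0.036,0.284,-0.0009,0.0002,0.0015,0],[-0.217,0.045,0.355,-0.0011,0.0002,0.0018,0]]}}

```text
time: 12.8
tool_pos: [0.5484, 0.1136, 0.1292]
ee_rot: [3.022, 0.548, 2.714]
wrist_force: [-7.1, -0.9, 6.9]
width: 0.0117
finger_force: 30.1
```

```bash
python3 ax.py
```

```text
t 12.8 rim h mm 19.963468750816205 lat level/slope 1.2214518106000838 -0.6936855204749716 F n,u,v 9.454587537156794 -2.332044089171703 2.0442636317332172 T -0.33351743486194185 tilt deg 0.5982283265327563 j6 deg -46.91635617329578 w 0.01166179531990806
```

Call:
{"name": "apply_moves", "arguments": {"commands": [[-0.022,0.0045,0.0356,0,0,0,0],[-0.043,0.009,0.071,0,0,0,0],[-0.065,0.0135,0.107,0,0,0,0],[-0.087,0.018,0.142,0,0,0,0],[-0.109,0.0225,0.178,0,0,0,0]]}}

```text
time: 13.3
tool_pos: [0.5487, 0.1136, 0.1282]
ee_rot: [-3.131, 0.56, 2.961]
wrist_force: [1.0, -1.0, 1.2]
width: 0.0118
finger_force: 30.0
```

```bash
python3 ax.py
```

```text
t 13.3 rim h mm 18.934301779491665 lat level/slope 1.3816796524106223 -0.4278329587578053 F n,u,v 0.43306444073615824 -0.7594459835119326 -1.6292276666144878 T -0.008967807832610267 tilt deg 0.600853427210084 j6 deg -58.896411623306385 w 0.011804887134496239
```

The force vanished, so the lugs are off the ridge start. Lowering into the entry.

Call:
{"name": "apply_moves", "arguments": {"commands": [[0,0,0,0.0007,-0.0001,-0.0011,0],[0,0,0,0.0013,-0.0003,-0.0022,0],[0,0,0,0.002,-0.0004,-0.0033,0],[0,0,0,0.0027,-0.0005,-0.0044,0],[0,0,0,0.0027,-0.0005,-0.0044,0]]}}

```text
time: 13.8
tool_pos: [0.5515, 0.1131, 0.1237]
ee_rot: [-3.132, 0.56, 2.959]
wrist_force: [3.0, -1.6, 0.6]
width: 0.0117
finger_force: 30.0
```

```bash
python3 ax.py
```

```text
t 13.8 rim h mm 13.576625042572795 lat level/slope 1.4295585004582885 -0.39008115814147953 F n,u,v -1.2235171016831625 -0.9354306235291063 -3.02621578692746 T -0.003834563101157363 tilt deg 0.597409599222196 j6 deg -58.78410688175685 w 0.011659592400761174
```

Call:
{"name": "apply_moves", "arguments": {"commands": [[0,0,0,0.0007,-0.0002,-0.0005,0],[0,0,0,0.0011,-0.0002,-0.0011,0],[0,0,0,0.0015,-0.0003,-0.0018,0],[0,0,0,0.0015,-0.0003,-0.0018,0],[0,0,0,0.0015,-0.0003,-0.0018,0]]}}

```text
time: 14.3
tool_pos: [0.5522, 0.1131, 0.1231]
ee_rot: [-3.132, 0.559, 2.958]
wrist_force: [-6.5, 0.5, 9.8]
width: 0.0115
finger_force: 30.0
```

```bash
python3 ax.py
```

```text
t 14.3 rim h mm 12.74373667274633 lat level/slope 1.5596502895188804 -0.682777132269427 F n,u,v 11.747276819066618 -0.8634077698756026 0.3349837445544406 T -0.07566460805972053 tilt deg 0.5947391264863913 j6 deg -58.812391138815826 w 0.01153562802197545
```

In the entry, with the floor at 12.7 mm. Screwing forward now.

Call:
{"name": "apply_moves", "arguments": {"commands": [[0.054,-0.0112,-0.0888,0.0001,0,-0.0002,0],[0.109,-0.0224,-0.1776,0.0003,-0.0001,-0.0006,0],[0.163,-0.0336,-0.2664,0.0006,-0.0001,-0.001,0],[0.217,-0.0448,-0.3552,0.0009,-0.0002,-0.0015,0],[0.271,-0.056,-0.444,0.0012,-0.0002,-0.0019,0]]}}

```text
time: 14.8
tool_pos: [0.5544, 0.1119, 0.1223]
ee_rot: [2.844, 0.485, 2.355]
wrist_force: [-4.6, -2.3, 9.4]
width: 0.0119
finger_force: 30.0
```

```bash
python3 ax.py
```

```text
t 14.8 rim h mm 10.745042680405255 lat level/slope 0.8570041638437005 -2.343374179958769 F n,u,v 10.090819077178953 -3.163782557294851 -1.508183184168149 T 0.10871911991866093 tilt deg 0.6274437092425964 j6 deg -28.52081955594929 w 0.011917702107229602
```

Call:
{"name": "apply_moves", "arguments": {"commands": [[0.054,-0.0112,-0.0888,0.0003,-0.0001,-0.0005,0],[0.109,-0.0224,-0.1776,0.0006,-0.0001,-0.001,0],[0.163,-0.0336,-0.2664,0.0009,-0.0002,-0.0015,0],[0.217,-0.0448,-0.3552,0.0012,-0.0003,-0.002,0],[0.271,-0.056,-0.444,0.0016,-0.0003,-0.0025,0]]}}

```text
time: 15.3
tool_pos: [0.5557, 0.1118, 0.1194]
ee_rot: [2.647, 0.277, 1.835]
wrist_force: [-6.3, -1.5, 10.8]
width: 0.0121
finger_force: 30.0
```

```bash
python3 ax.py
```

```text
t 15.3 rim h mm 7.65964381226851 lat level/slope 1.0019981487364664 -1.894969779315147 F n,u,v 12.256874541460892 -2.7045770630526977 -0.7091924718506117 T 0.20595909239270668 tilt deg 0.6117904933445567 j6 deg 1.5264331102762851 w 0.012135940732954245
```

Call:
{"name": "apply_moves", "arguments": {"commands": [[0.043,-0.009,-0.071,0.0002,0,-0.0004,0],[0.087,-0.018,-0.142,0.0005,-0.0001,-0.0008,0],[0.13,-0.027,-0.213,0.0007,-0.0001,-0.0012,0],[0.174,-0.036,-0.284,0.001,-0.0002,-0.0016,0],[0.217,-0.045,-0.355,0.0012,-0.0002,-0.002,0]]}}

```text
time: 15.8
tool_pos: [0.5566, 0.1113, 0.1172]
ee_rot: [2.584, 0.066, 1.469]
wrist_force: [-5.6, -2.0, 9.5]
width: 0.012
finger_force: 30.0
```

```bash
python3 ax.py
```

```text
t 15.8 rim h mm 5.2435316134704095 lat level/slope 0.7293023359387472 -1.59615412963195 F n,u,v 10.758731781106993 -3.1245664676896068 -0.7616248539665298 T 0.22774988759326764 tilt deg 0.6095327290231809 j6 deg 25.496879471814335 w 0.011968175733563928
```

Another 10° forward, watching the torque.

Call:
{"name": "apply_moves", "arguments": {"commands": [[0.018,-0.0037,-0.0296,0.0001,0,-0.0002,0],[0.036,-0.0075,-0.059,0.0002,0,-0.0003,0],[0.054,-0.0112,-0.0888,0.0003,-0.0001,-0.0005,0],[0.072,-0.015,-0.118,0.0004,-0.0001,-0.0007,0],[0.09,-0.0187,-0.148,0.0005,-0.0001,-0.0008,0]]}}

```text
time: 16.3
tool_pos: [0.5566, 0.1111, 0.1163]
ee_rot: [2.582, -0.024, 1.323]
wrist_force: [-8.5, -1.9, 12.4]
width: 0.0123
finger_force: 30.8
```

```bash
python3 ax.py
```

```text
t 16.3 rim h mm 4.4416396215163285 lat level/slope 0.47983063953128613 -1.0778199044312962 F n,u,v 14.732674158897073 -3.5614295595331473 0.18627712207533875 T 0.48316563476097774 tilt deg 0.6131443621799115 j6 deg 35.365297380026384 w 0.012295672437185
```

Call:
{"name": "apply_moves", "arguments": {"commands": [[0.011,-0.0022,-0.0178,0,0,0,0],[0.022,-0.0045,-0.0356,0,0,0,0],[0.033,-0.0067,-0.0533,0,0,0,0],[0.043,-0.009,-0.071,0,0,0,0],[0.054,-0.0112,-0.0888,0,0,0,0]]}}

```text
time: 16.8
tool_pos: [0.5567, 0.1116, 0.1163]
ee_rot: [2.587, -0.079, 1.236]
wrist_force: [-8.7, -1.5, 11.4]
width: 0.0131
finger_force: 32.1
```

```bash
python3 ax.py
```

```text
t 16.8 rim h mm 4.461035123032802 lat level/slope 0.9909039406839257 -1.0875722687071365 F n,u,v 14.028805641612013 -3.2069748956239845 0.8696995009056812 T 0.6764270523276498 tilt deg 0.6052424813484097 j6 deg 41.31090386532532 w 0.013072274800927501
```

At the stop: the height is steady, torque is rising and the grip is twisting on the bar. I'll unload, open and retreat along the axis.

Call:
{"name": "apply_moves", "arguments": {"commands": [[-0.011,0.0022,0.0178,-0.0004,0.0001,0.0006,0],[-0.022,0.0045,0.0356,-0.0008,0.0002,0.0012,0],[-0.022,0.0045,0.0356,-0.0008,0.0002,0.0012,40],[-0.022,0.0045,0.0356,-0.0008,0.0002,0.0012,40],[-0.022,0.0045,0.0356,-0.0008,0.0002,0.0012,40]]}}

```text
time: 17.3
tool_pos: [0.5551, 0.1122, 0.1139]
ee_rot: [2.588, -0.058, 1.27]
wrist_force: [-0.9, 0.1, 0.1]
width: 0.0331
finger_force: 0.0
```

Call:
{"name": "apply_moves", "arguments": {"commands": [[0,0,0,0,0,0,40],[0,0,0,-0.006,0.001,0.01,40],[0,0,0,-0.02,0.004,0.033,40],[0,0,0,-0.038,0.008,0.063,40],[0,0,0,-0.057,0.012,0.093,40]]}}

```text
time: 17.8
tool_pos: [0.4978, 0.1242, 0.2095]
ee_rot: [2.586, -0.058, 1.27]
wrist_force: [0.1, 0.6, 0.6]
width: 0.0375
finger_force: 0.0
```

Call:
{"name": "apply_moves", "arguments": {"commands": [[0,0,0,-0.03,0,0.02,40],[0,0,0,-0.07,0,0.03,40],[0,0,0,-0.1,0,0.04,40],[0,0,0,-0.12,0,0.05,40],[0,0,0,-0.12,0,0.05,40]]}}

```text
time: 18.3
tool_pos: [0.3781, 0.1249, 0.2619]
ee_rot: [2.581, -0.063, 1.273]
wrist_force: [0.9, 0.4, 0.5]
width: 0.0378
finger_force: 0.0
```

```bash
python3 st.py; python3 - <<'E'
from h import *
out=[];th=np.linspace(0,6.283,40)
n=np.array([-.5189,.1074,.848]);O=np.array([.5745,.1069,.0848]);u=np.array([.2026,.979,0]);v=np.cross(n,u)
for c,(a,b) in {"side":(235,250),"top":(140,185)}.items():
    s=snapshot(c);im=cv2.resize(s["pixels"][a:a+80,b:b+80],None,fx=4.9,fy=4.9,interpolation=2)
    for h in(.0051,.0336):
        P=O+h*n+.03*(np.outer(np.cos(th),u)+np.outer(np.sin(th),v));cv2.polylines(im,[np.round((proj(s,P)-[b,a]+.5)*4.9).astype(int)],1,(255,0,0),1)
    out.append(im)
cv2.imwrite("pics/end.png",np.hstack(out)[:,:,::-1])
E
```

```text
time 18.3
joint_positions [ 0.4679 -0.6227  1.9144 -0.3414  1.3986  0.765 ]
tool_pos [0.3781 0.1249 0.2619]
ee_rot [ 2.581  -0.0633  1.2731]
wrist_force [0.8514 0.3831 0.5464]
wrist_torque [ 0.0168  0.1444 -0.005 ]
finger_force 0.0
width 0.03782949200205368
```

View pics/end.png

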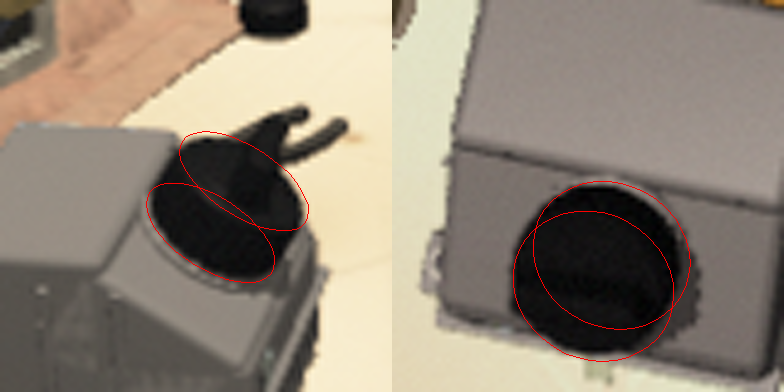

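The final picture shows the cap square on the neck. Its outline, at side crop (147..308,132..283), matches the drawn home position, and the bystanders in view are in place. The measured sink was 8.3 mm against 8.2 mm expected. Handing in.

```bash
python3 -c "
from bench import *
print(close_job())"
```

```text
the job is handed in; nothing more can be done
None
```

The black cap is on the slanted neck and screwed clockwise to the stop (it sank 8.3 mm from the thread entry, 8.2 mm expected); I let go, backed the arm clear and handed the job in at about 18 s, but no verdict came back.

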